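Load the sample carousel into the autosampler's keyed drive plate

ROBOT

A 6-joint arm with a two-finger parallel gripper is mounted at the origin on the work surface. World frame = base frame: x ahead of the robot, y to its left, z up, the work surface at z = 0. Lengths are in m, angles in rad, forces in N, time in s.
With the tool pointing down it reaches from about 0.35 to 0.925 m from the base axis. Payload 6.4 kg.
Tool frame: the origin (TCP) lies midway between the tips of the shut fingers; the grasp point (between the pads) lies 19 mm behind it; z points along the fingers, y is the line along which they close (so a half turn about z gives the same grasp; the last joint's range is limited). The gripper opens to 85 mm and grips with 20 to 120 N. Pads are 22 mm wide; open, the fingers measure 114 mm over their backs; the gripper's body (76 mm by 85 mm) begins 54 mm behind the grasp point. The pads swing forward as they close: fully open they stand 13 mm farther back than shut.
Start: joints at [-1.495, 0.245, 1.558, -0, 1.339, -0.174], TCP at [0.161, -0.63, 0.196] pointing down, gripper open.
Joint ranges: [-3.13, 3.13], [-1.02, 2.26], [0.13, 2.54], [-0.95, 4.09], [0.21, 2.88], [-2.74, 2.74]. Speed limits (rad/s): [2.57, 2.57, 3.14, 3.14, 3.14, 3.14].

INTERFACE

Orientations are given as a 3x3 rotation matrix whose columns are the frame's x, y, z axes.
In Python, from station import env gives the robot as it stands. The module is installed in compiled form; this text tells all that it offers. Calls block until the motion is done:
- env.goto(position, orientation): joint-space move of the TCP to a pose.
- env.movel(position, feed=0.15, frame=None): straight line of the TCP; frame=None keeps the orientation; feed is the mean speed in m/s.
- env.goto_joints(angles): joint-space move.
- env.gripper_to(opening): finger opening in m; the grip force is fixed at half the most; returns when the fingers have stopped.
- env.wait(seconds).
- env.ik(position, orientation): joint angles nearest the present ones, or None.
- env.observe(): the state.
- env.get_image(name): name is "scene" or "side" or "wrist"; returns the picture (420x560x3 uint8, red, green, blue); there is no depth.
- env.camera_info(name): a dict with "vertical_fov" (degrees; the focal length in pixels is half the picture's height over the tangent of half this angle, whatever the lens; pixels are square), "cx", "cy" (the principal point, pixels), "R" (3x3) and "t" (3): a world point X has camera coordinates R X + t. Camera axes: x right, y down, z forward; pixel columns grow to the right and rows downward; lengths in m; the calibration is good to about 2 mm. A picture is of the moment at which its call begins: read the wrist's pose just before it. camera_info takes no time and is no camera call; for the wrist camera it gives the pose at the moment of the call.
A pose or a line that the arm cannot do raises env.IKError and nothing moves.
- env.finish_job(): hands the job in; it is judged then, once.
The state is a dict: "clock": time; "joints": joint angles; "joint_velocities": joint speeds; "joint_efforts": joint torques, N m; "position": TCP position; "ee_rot": TCP orientation; "force": force on the tool from outside, world axes, zero at the start; "wrist_torque": the same for the moment, N m; "width": finger opening in m; "gripper_force": force on a finger pad.
Only numpy, scipy, OpenCV 4.12 (cv2) and the standard library are available. Lean on these libraries where they do the work, as an engineer would, in place of code of your own. Each camera call takes 0.05 s, during which the arm holds its last target. There are 200 camera calls.

TASK

Pull the blue sample carousel out of the roofed storage dock by its tongue, set it down on the white put-down block and let go of it there. Then take it again by its upright white grip bar, set it on the drive plate of the autosampler console and turn it under light pressure until its tongue and lugs drop into their slots and it lies fully home and level; let go. Handle it gently, keep it upright, and do not knock over or push away the two glass flasks standing behind the block.

Things in the scene. Friction and masses are not known exactly. Their poses are not given: they have to be found in the camera images.
- carousel: Blue round sample carousel, 0.26-0.38 kg. Disc 110 mm across, 16 mm thick, lower edge bevelled; origin at the centre of its underside, z up. Its tongue reaches along -x to 105 mm from the axis, two lugs (20 mm wide) to 75 mm, at 125 degrees either side of the tongue. Three orange-capped amber vials, 42 mm high, stand fixed on its +x side. Starts in the dock.
- tongue (a point): Point on the carousel's tongue, 88 mm from the axis along -x and 11 mm above the underside: the middle of its thickness. The tongue is 24 mm wide; tongue and lugs are 10 mm thick, their undersides 6 mm above the disc's. Held here the carousel is nose-heavy and wants a firm grip.
- gripbar (a point): Middle of the carousel's upright white grip bar, 63 mm above the underside on the axis. The bar is 50 mm long (carousel x), 14 mm thick (y), 30 mm high (48 to 78 mm above the underside). The load is lopsided, but the whole balances within 10 mm of this point along x.
- dock: Fixed grey storage dock, clear roof with blue edge, open towards its -x; origin on the bench, the carousel stands within 7 mm of it. Floor 25 mm high, from 40 mm before to 65 mm behind the origin. Walls 80 mm either side. Roof 134 to 142 mm high, reaching to 22 mm before the origin: it covers the grip bar, only the tongue sticks out, free underneath. Dock and console stand either side of the block; which is where varies.
- block: Fixed white put-down block with a grey pad on top, 105 mm (x) by 120 mm (y), 25 mm high; origin on the bench under its centre. The carousel's disc rests on it, the tongue may overhang an edge.
- console: Fixed white autosampler console, 240 x 240 x 20 mm, grey control strip 45 mm high along its +x edge; origin on the bench on the axis of its round grey drive plate (230 mm across). The plate's tongue slot points anywhere within 0.40 rad either side of the console's -x: its exact angle is not told; a brake holds it against light turning.
- seat (a point): Centre of the floor of the drive plate's keyed recess (116 mm across, 16 mm deep), 20 mm above the bench. Slots as deep open into it: 30 mm wide for the tongue, closed at its end, and 26 mm wide for the lugs. With tongue and lugs riding on the plate the carousel's underside is 10 mm above this point, the disc 6 mm into the recess; when the slots are met it drops 10 mm, tongue and lugs flush.
- flask_a: Stoppered volumetric flask of clear glass, 60 mm wide, 167 mm high, bystander; origin under its centre.
- flask_b: Stoppered volumetric flask of clear glass, 54 mm wide, 152 mm high, bystander; origin under its centre.
Things that resemble listed ones, but are neither listed nor needed, are in the scene too. Several things have the shape of the block; the one meant has the colours described above.

How it is judged:
By the outcome, as a careful person would: the job done as asked, in the order asked, and still so for the second after the job is handed in, with the robot touching nothing.
It also fails if it takes over 67 s, if anything falls off the work surface, if the arm or the gripper's body presses on something with over 40 N, if the wrist force passes 120 N, or if a joint passes its speed limit or range.

## Working session

There is one attempt and no reset: what is moved stays moved. The work goes in short steps, each a Python script; the robot and the scene stay as the last script left them, time stands still between calls to the robot, and variables do not carry over. Pictures are saved under pics/ and viewed, at most 10 in all, crops included, and the job is handed in when it is done.

```bash
mkdir -p pics; python3 - <<'E'
from station import env
import cv2,numpy as np
for n in("scene","side"):
    im=env.get_image(n);cv2.imwrite(f"pics/{n}0.png",cv2.resize(im[:,:,::-1],(800,600),interpolation=cv2.INTER_CUBIC))
    c=env.camera_info(n);print(n,c["vertical_fov"],c["cx"],c["cy"],-np.array(c["R"]).T@c["t"])
o=env.observe();print(o["clock"],o["ee_rot"],o["force"])
E
```

```text
scene 44.723769122505736 273.42511357640905 206.1080283195323 [ 1.5588926  -0.11457381  0.86234577]
side 47.88726503351972 282.38344740675353 205.47483474453716 [ 0.40952336 -0.75198328  0.77995282]
0.1 [[ 9.68962559e-01  2.47207504e-01 -1.01543948e-04]
 [ 2.47207280e-01 -9.68960940e-01  1.80487213e-03]
 [ 3.47785815e-04 -1.77395592e-03 -9.99998366e-01]] [-0.480096   -0.69689782 -0.09115965]
```

View pics/scene0.png

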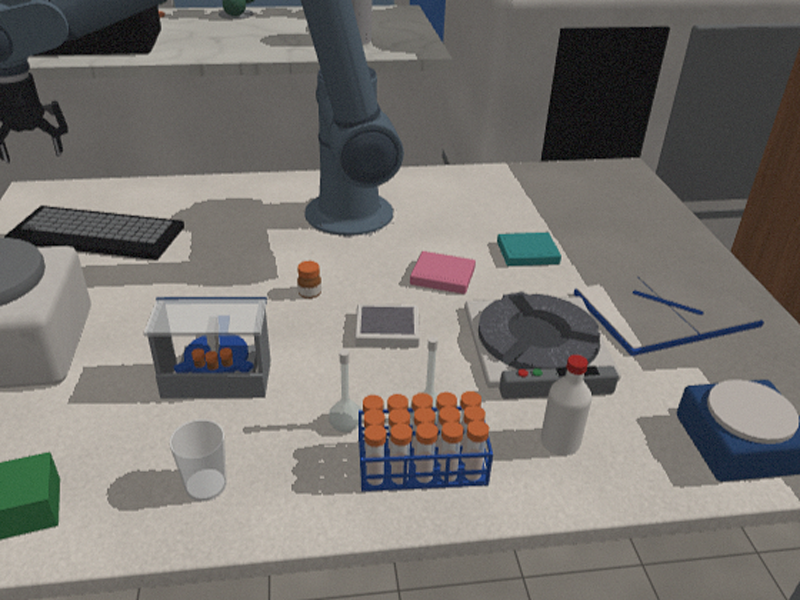

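View pics/side0.png

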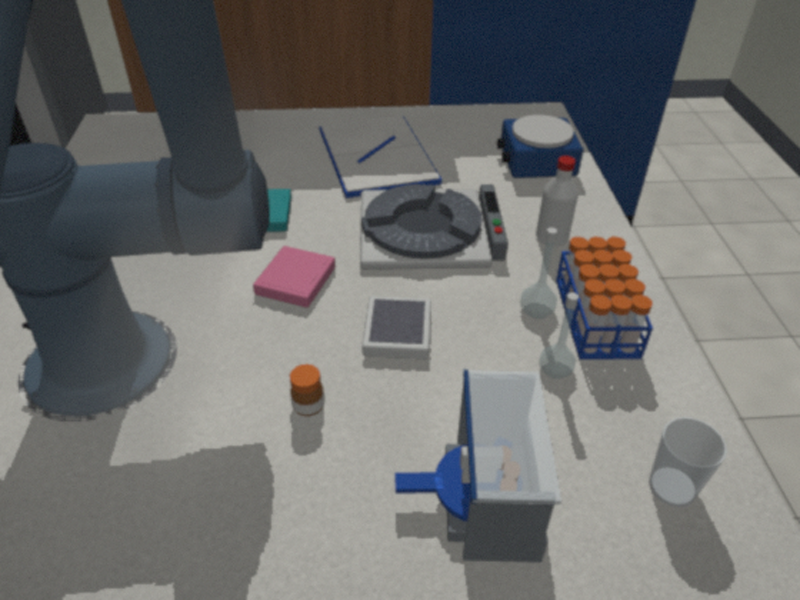

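The scene view shows the dock with the blue carousel at (212,350), the block at (387,325), the console plate at (540,330) and the flasks at (345,410) and (432,380).

Lookalikes, by scene pixel:
- **Block:** pink (443,272), teal (528,248) and green (25,495) pads. White with a grey pad at (387,325) is the one meant.
- **Carousel:** the blue device (750,425), the rack (425,440) and the amber jar (309,279). The only blue disc is in the dock, with its tongue at side (415,482).

```bash
cat > h.py <<'E'
from station import env
import cv2,numpy as np
def ray(c,px,z):
    """px native pixel -> world point at height z"""
    f=210/np.tan(np.radians(c["vertical_fov"])/2)
    R=np.array(c["R"]);t=np.array(c["t"])
    d=R.T@np.array([(px[0]-c["cx"])/f,(px[1]-c["cy"])/f,1]);o=-R.T@t
    return o+d*(z-o[2])/d[2]
def proj(c,X):
    f=210/np.tan(np.radians(c["vertical_fov"])/2)
    p=np.array(c["R"])@X+np.array(c["t"]);return np.array([c["cx"]+f*p[0]/p[2],c["cy"]+f*p[1]/p[2]])
def down(yaw):
    """tool x axis at yaw, z down"""
    c,s=np.cos(yaw),np.sin(yaw);return np.array([[c,s,0],[s,-c,0],[0,0,-1.]])
def snap(name,fn,scale=800/560,crop=None):
    c=env.camera_info(name);im=env.get_image(name)[:,:,::-1]
    cv2.imwrite("pics/raw_"+fn,im)
    if crop: im=im[crop[1]:crop[3],crop[0]:crop[2]]
    cv2.imwrite("pics/"+fn,cv2.resize(im,None,fx=scale,fy=scale,interpolation=cv2.INTER_CUBIC));return c
E
python3 - <<'E'
from h import *
s=env.camera_info("side");k=1.42857
for n,p,z in[("tongue end",(396,473),.041),("tongue end",(396,492),.041),("disc L",(436,482),.041),("blk",(371,299),.025),("blk",(431,299),.025),("blk",(430,349),.025),("blk",(365,349),.025),("plate c",(422,217),.036),
 ("plate l",(363,220),.036),("plate r",(482,220),.036),("roof1",(464,374),.142),("roof2",(469,492),.142),("fa",(558,362),.01),("fb",(540,300),.01),("con",(362,265),.02),("con",(490,262),.02)]:
    print(n,ray(s,np.array(p)/k,z).round(3))
s=env.camera_info("scene")
for n,p,z in[("roof1",(155,298),.142),("roof2",(267,298),.142),("blk",(360,307),.025),("blk",(415,306),.025),("blk",(418,337),.025),("blk",(357,337),.025),("platel",(478,331),.036),("plater",(600,331),.036),("fa",(344,420),.0),("con",(467,305),.02),("con",(580,295),.02)]:
    print(n,ray(s,np.array(p)/k,z).round(3))
w=env.camera_info("wrist");o=env.observe();R=np.array(w["R"])
print("cam in tool",o["ee_rot"].T@(-R.T@w["t"]-o["position"]),(R@o["ee_rot"]).round(3),w["vertical_fov"])
E
```

```text
tongue end [ 0.446 -0.261  0.041]
tongue end [ 0.444 -0.289  0.041]
disc L [ 0.495 -0.278  0.041]
blk [0.428 0.089 0.025]
blk [0.528 0.083 0.025]
blk [ 0.514 -0.032  0.025]
blk [ 0.414 -0.026  0.025]
plate c [0.534 0.305 0.036]
plate l [0.422 0.302 0.036]
plate r [0.647 0.288 0.036]
roof1 [ 0.536 -0.19   0.142]
roof2 [ 0.517 -0.357  0.142]
fa [ 0.712 -0.059  0.01 ]
fb [0.716 0.085 0.01 ]
con [0.416 0.186 0.02 ]
con [0.646 0.181 0.02 ]
roof1 [ 0.519 -0.365  0.142]
roof2 [ 0.538 -0.179  0.142]
blk [ 0.421 -0.01   0.025]
blk [0.429 0.097 0.025]
blk [0.525 0.087 0.025]
blk [ 0.513 -0.024  0.025]
platel [0.533 0.197 0.036]
plater [0.557 0.423 0.036]
fa [ 0.698 -0.063  0.   ]
con [0.429 0.201 0.02 ]
con [0.419 0.436 0.02 ]
cam in tool [ 0.08262557  0.00063622 -0.17877043] [[ 0.     1.     0.   ]
 [-0.948  0.    -0.318]
 [-0.318  0.     0.948]] 66.4507587486596
```

```bash
python3 - <<'E'
from h import *
env.goto([.43,-.27,.22],down(np.pi-.1))
env.wait(.2)
c=snap("wrist","w1.png");np.save("w1.npy",c,allow_pickle=True)
print(env.observe()["clock"],env.observe()["joints"])
E
```

```text
2.1583 [-7.85033911e-01 -1.14620347e-01  1.89136539e+00 -1.01298124e-05
  1.36500192e+00 -2.25498361e+00]
```

View pics/w1.png

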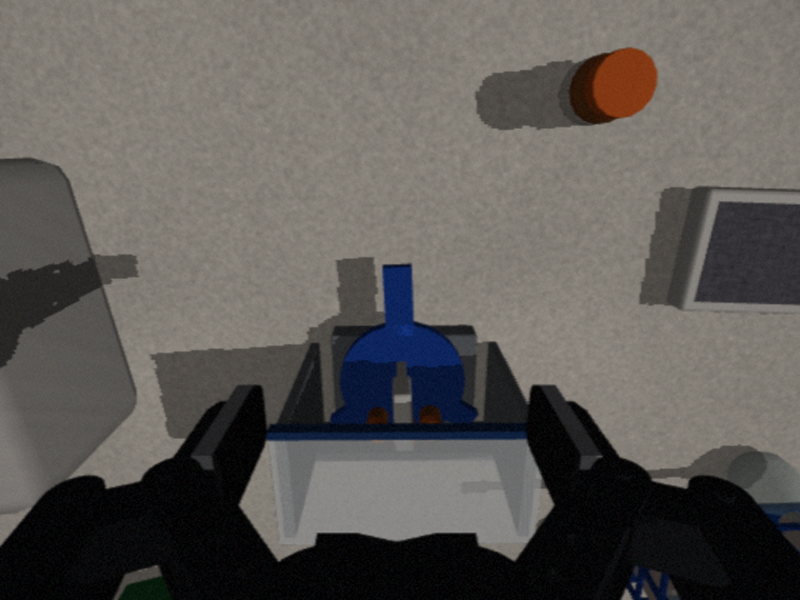

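The wrist view confirms the choice: the blue carousel with its tongue, end corners at (384,266) and (411,266). The disc spans (340,385) to (465,385), the roof front edge is at row 427, the jar is at (615,85) and the block is at the right.

```bash
python3 - <<'E'
from h import *
c=np.load("w1.npy",allow_pickle=True).item();k=1.42857
for n,p,z in[("te",(384,266),.041),("te",(411,266),.041),("tb",(387,328),.041),("tb",(413,326),.041),("discl",(340,385),.041),("discr",(465,385),.041),("disctop",(400,321),.041),("roofL",(269,437),.142),("roofR",(531,437),.142),("floorL",(334,328),.025),("floorR",(476,328),.025),("wallL",(313,345),.1),("jar",(620,82),.05),("blkc",(714,190),.025),("blkc",(693,306),.025)]:
    print(n,ray(c,np.array(p)/k,z).round(4))
s=env.camera_info("side");print(ray(s,np.array((306,376))/k,.05))
E
```

```text
te [ 0.4422 -0.2815  0.041 ]
te [ 0.4444 -0.2599  0.041 ]
tb [ 0.4961 -0.2849  0.041 ]
tb [ 0.4965 -0.2629  0.041 ]
discl [ 0.5459 -0.3319  0.041 ]
discr [ 0.557  -0.2223  0.041 ]
disctop [ 0.4909 -0.2734  0.041 ]
roofL [ 0.524  -0.3643  0.142 ]
roofR [ 0.5414 -0.1924  0.142 ]
floorL [ 0.498  -0.3324  0.025 ]
floorR [ 0.5106 -0.2078  0.025 ]
wallL [ 0.4796 -0.3352  0.1   ]
jar [ 0.3253 -0.1038  0.05  ]
blkc [ 0.4106 -0.0134  0.025 ]
blkc [ 0.5089 -0.0197  0.025 ]
[ 0.32805341 -0.09764363  0.05      ]
```

```bash
python3 - <<'E'
from h import *
D=down(np.pi-.06)
env.goto([.4603,-.2717,.10],D)
env.movel([.4603,-.2717,.016],.12)
env.gripper_to(0.0)
o=env.observe();print(o["clock"],o["position"],o["width"],o["gripper_force"],o["force"])
env.movel([.4603,-.2717,.031],.04)
o=env.observe();print(o["clock"],o["position"],o["width"],o["gripper_force"],o["force"],o["wrist_torque"])
a=snap("side","s2.png",4,(260,230,420,380))
E
```

```text
4.3417 [ 0.46028137 -0.27166721  0.01595478] -0.00030740869967466706 0.0 [ 0.35171907 -0.42176195  1.0578549 ]
4.8667 [ 0.46046441 -0.27186568  0.03134564] -0.000392472036275201 0.0 [ 0.40319692 -0.14002171 -0.74118701] [-0.01849093 -0.02168243  0.00597046]
```

View pics/s2.png

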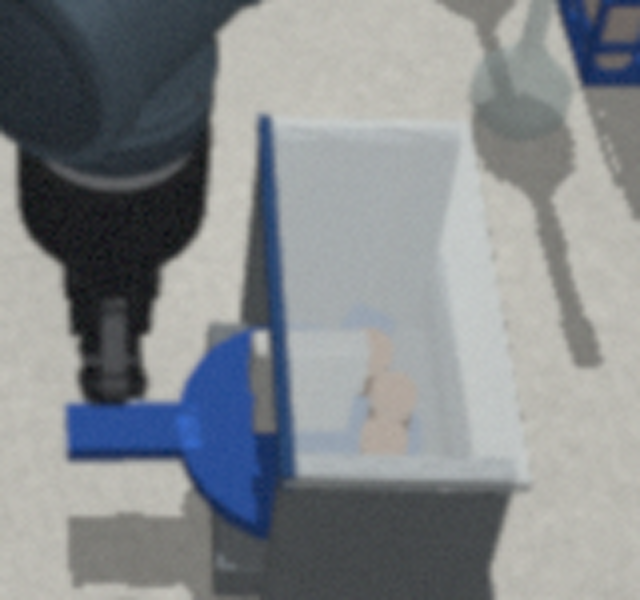

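```bash
python3 - <<'E'
from h import *
o=env.observe();s=env.camera_info("side")
P=o["position"]
print(P,proj(s,P),(proj(s,P)-[260,230])*4,o["width"])
for X in([.4433,-.2707,.041],[.5465,-.2765,.041],[.46,-.283,.041],[.46,-.26,.041],[.46,-.24,.041]):print(X,(proj(s,np.array(X))-[260,230])*4)
c=snap("wrist","w2.png",1.4286)
E
```

```text
[ 0.46026769 -0.27165779  0.0310438 ] [285.415136 338.704767] [101.660544   434.81906801] -0.00020174249222230237
[0.4433, -0.2707, 0.041] [ 64.23438511 422.77207617]
[0.5465, -0.2765, 0.041] [293.43856528 420.25383482]
[0.46, -0.283, 0.041] [103.47144353 444.45789288]
[0.46, -0.26, 0.041] [ 99.34012866 400.18247601]
[0.46, -0.24, 0.041] [ 95.87953002 363.09514365]
```

View pics/w2.png

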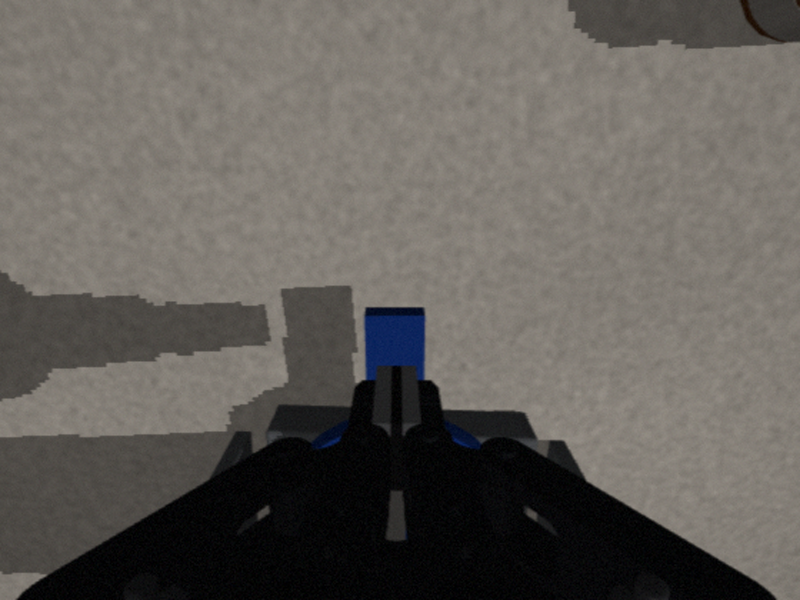

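```bash
python3 - <<'E'
from h import *
o=env.observe();s=env.camera_info("side");c=env.camera_info("scene")
P=o["position"]
for z in(.031,.041,.05,.06,.07):
    Q=P*[1,1,0]+[0,0,z];print(z,(proj(s,Q)-[260,230])*4,proj(c,Q)*1.42857,proj(env.camera_info("wrist"),Q)*1.42857)
print("start",proj(c,np.array([.161,-.63,.196]))*1.42857,proj(c,np.array([.161,-.63,.22]))*1.42857)
P=P+[0,0,.06];env.movel(P,.1)
env.gripper_to(.04);im=snap("side","s3.png",4,(240,180,440,330));print(env.observe()["position"],(proj(s,env.observe()["position"])-[240,180])*4)
E
```

```text
0.031 [101.48183177 434.81191548] [221.19075088 325.3900079 ] [396.55201501 343.17937403]
0.041 [101.82763257 422.30346607] [220.56834156 321.09142205] [396.59705844 353.42732269]
0.05 [102.14348523 410.87831326] [220.00358666 317.19101858] [396.64171753 363.58783106]
0.06 [102.49969706 397.99327185] [219.37092111 312.82159942] [396.69666678 376.08947864]
0.07 [102.86157829 384.90315481] [218.7327554 308.4141942] [396.75819868 390.08876372]
start [ 37.52561738 180.04703077] [ 34.36736491 169.02761893]
[ 0.46012746 -0.27161666  0.09077976] [183.48725519 557.02577894]
```

View pics/s3.png

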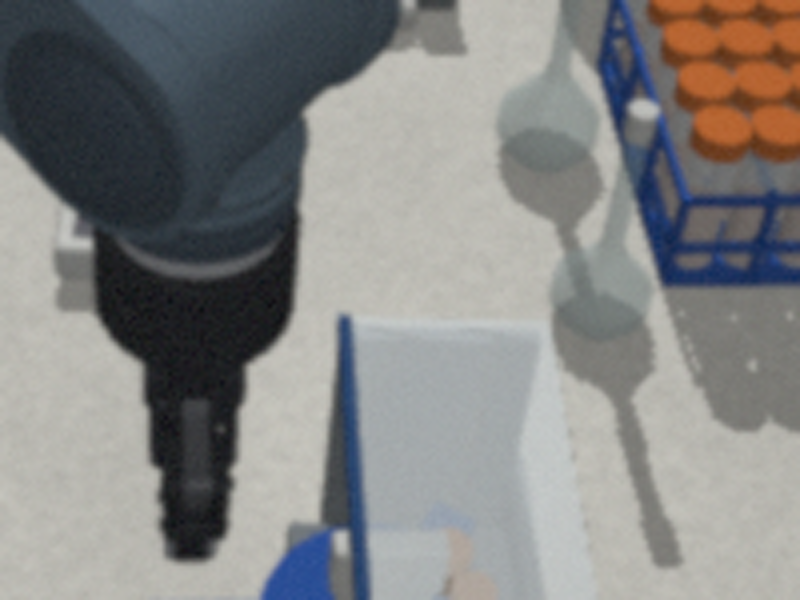

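```bash
python3 - <<'E'
from h import *
ims=[]
s=env.camera_info("side")
for w in(.085,.04,.0):
    env.gripper_to(w);env.wait(.3);im=env.get_image("side")[180:330,260:320,::-1].copy()
    o=env.observe();p=proj(s,o["position"])-[260,180];print(w,o["width"],o["position"],p*4,o["joints"][4:])
    im=cv2.resize(im,None,fx=4,fy=4,interpolation=cv2.INTER_CUBIC);cv2.circle(im,tuple((p*4).astype(int)),4,(0,0,255),-1);ims.append(im)
cv2.imwrite("pics/g.png",np.hstack(ims))
E
```

```text
0.085 0.0847675967492329 [ 0.4601875  -0.27162284  0.09088893] [103.63086652 556.88086758] [ 1.1128268  -2.25631048]
0.04 0.03999497338627665 [ 0.46017184 -0.27158665  0.09087888] [103.58756864 556.82632914] [ 1.11284254 -2.25630487]
0.0 -8.758358021948211e-05 [ 0.46016743 -0.27162415  0.09086665] [103.58403611 556.91646752] [ 1.11282835 -2.25631711]
```

View pics/g.png

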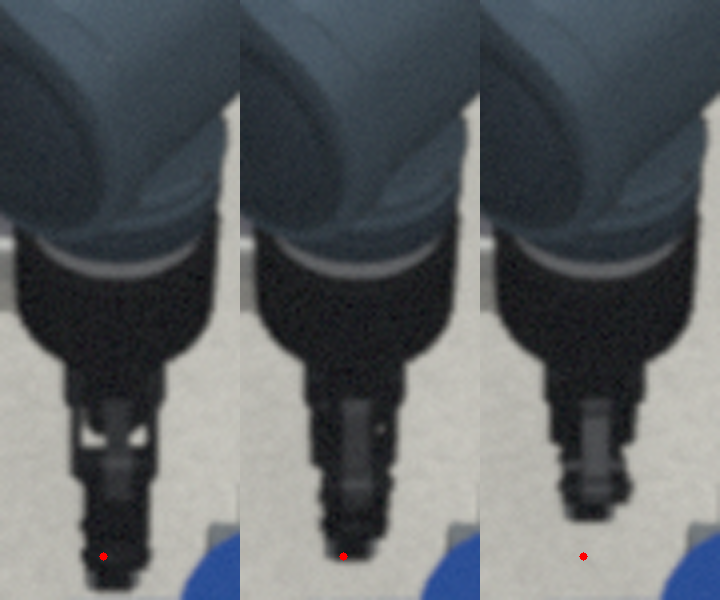

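The side view puts the real fingertips about 24 mm behind the reported TCP: shut tips at row 520, against a predicted 557. The wrist view agrees. The fingers therefore closed just above the tongue and moved nothing, so I'll go that much lower and watch the force.

```bash
python3 - <<'E'
from h import *
def st(t):
    o=env.observe();print(t,round(o["clock"],2),o["position"].round(4),round(o["width"],4),round(o["gripper_force"],1),o["force"].round(2),o["wrist_torque"].round(2));return o
env.gripper_to(.085)
x,y=.4603,-.2717
env.movel([x,y,.02],.12)
for z in(.005,-.005,-.012):
    env.movel([x,y,z],.04)
    if abs(st("d")["force"][2])>6:break
env.gripper_to(0.0);o=st("grip")
if o["width"]>.015:
    env.movel(o["position"]+[0,0,.015],.04);st("lift")
snap("side","s4.png",4,(240,230,440,380))
E
```

```text
d 10.82 [ 0.4602 -0.2715  0.0047] 0.085 0.0 [0.13 0.1  0.81] [0.04 0.03 0.05]
d 11.22 [ 0.46   -0.2715 -0.0054] 0.0852 0.0 [-0.02 -0.14  0.56] [ 0.02 -0.    0.05]
d 11.55 [ 0.46   -0.2715 -0.0124] 0.0848 0.0 [-0.17 -0.34  0.29] [0.01 0.01 0.01]
grip 12.14 [ 0.4604 -0.2718 -0.0117] 0.0228 59.9 [-1.03  0.66  3.2 ] [ 0.03  0.25 -0.02]
lift 12.68 [ 0.4602 -0.2716  0.0032] 0.0224 59.1 [-0.36  0.89 -3.66] [-0.02  0.33 -0.01]
```

View pics/s4.png

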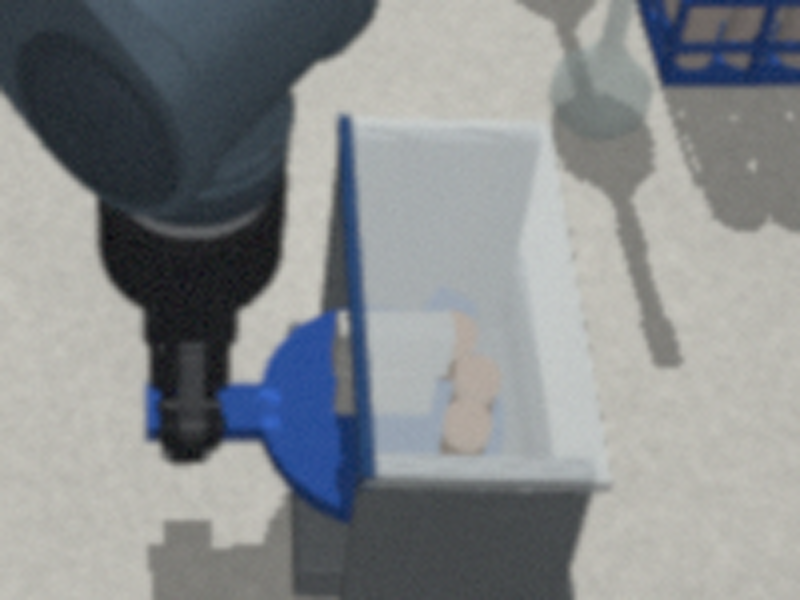

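The carousel is held level and fully carried (3.7 N, fingers 22 mm apart). I'll pull it out and carry it to the block.

```bash
cat >> h.py <<'E'
def st(t):
    o=env.observe();print(t,round(o["clock"],2),o["position"].round(4),round(o["width"],4),round(o["gripper_force"],1),o["force"].round(2),o["wrist_torque"].round(2));return o
E
python3 - <<'E'
from h import *
env.movel([.331,-.2587,.0032],.08);o=st("out")
env.movel([.331,-.2587,.09],.12)
env.movel([.385,.038,.09],.15);o=st("over")
env.movel([.385,.038,-.004],.1);o=st("near")
for z in np.arange(-.006,-.0141,-.002):
    env.movel([.385,.038,z],.02);o=st("d")
    if o["force"][2]>-1.5:break
snap("side","s5.png",4,(200,170,400,320))
E
```

```text
out 14.5 [ 0.3313 -0.2588  0.0033] 0.0225 59.1 [-1.11 -0.1  -3.55] [ 0.05  0.36 -0.01]
over 17.53 [0.385  0.0377 0.09  ] 0.0222 59.1 [ 0.16 -0.01 -3.79] [0.05 0.33 0.02]
near 18.62 [ 0.3857  0.0379 -0.0034] 0.0227 59.1 [ 0.12  0.66 -3.69] [ 0.01  0.27 -0.02]
d 18.88 [ 0.3852  0.038  -0.0058] 0.0224 59.1 [ 0.91 -0.42 -3.23] [ 0.01  0.37 -0.01]
d 19.12 [ 0.3849  0.038  -0.0081] 0.0224 59.1 [-1.27 -0.2  -3.88] [ 0.04  0.35 -0.01]
d 19.38 [ 0.3852  0.038  -0.01  ] 0.0224 59.2 [-0.01 -0.51 -2.82] [ 0.02  0.14 -0.01]
d 19.62 [ 0.3855  0.0379 -0.0117] 0.0223 59.7 [-1.44 -0.08  0.66] [ 0.09  0.18 -0.  ]
```

View pics/s5.png

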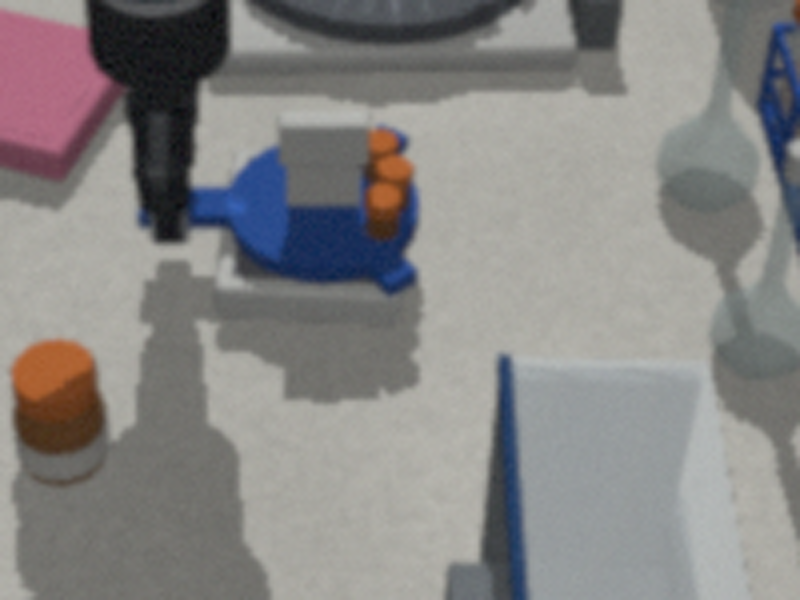

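The carousel's disc lies on the white block with its grip bar upright, and the vials are clear. I'll release it, back off, and look at the carousel and then the console from above.

```bash
python3 - <<'E'
from h import *
env.gripper_to(.085);st("open")
env.movel([.385,.038,.10],.15)
env.goto([.43,.038,.24],down(np.pi-.06));env.wait(.2)
c1=snap("wrist","w3.png",1)
env.goto([.51,.30,.25],down(np.pi));env.wait(.2)
c2=snap("wrist","w4.png",1)
np.save("w34.npy",[c1,c2],allow_pickle=True)
a=cv2.imread("pics/raw_w3.png")[60:360,130:430];b=cv2.imread("pics/raw_w4.png")[20:320,130:430]
cv2.imwrite("pics/w34.png",cv2.resize(np.hstack([a,b]),(800,400),interpolation=cv2.INTER_CUBIC))
cv2.imwrite("pics/w4big.png",cv2.resize(b,(600,600),interpolation=cv2.INTER_CUBIC))
st("e")
E
```

```text
open 20.31 [ 0.385  0.038 -0.012] 0.0849 0.0 [ 0.14 -0.62 -0.57] [-0.01  0.    0.01]
e 23.42 [0.5103 0.299  0.2503] 0.085 0.0 [-1.32 -0.61 -0.18] [ 0.03 -0.05 -0.02]
```

View pics/w34.png

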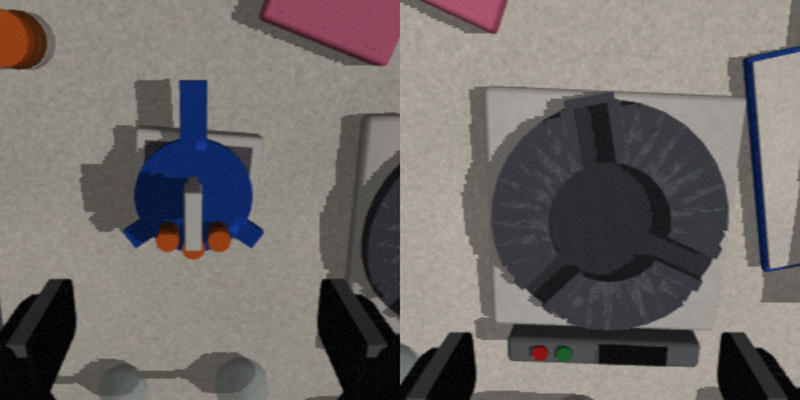

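Left half: the carousel on the block, tongue end corners at (180,81) and (207,81), disc edges at (134,195) and (252,195), bar around (193,215). Right half: the drive plate spans x 491 to 729, with the tongue slot's outer end at about (590,100) and its inner end at about (599,165). I'll compute both poses and refine the slot angle by matching the slot pattern.

```bash
cat > fit.py <<'E'
from h import *
from scipy.optimize import minimize
c1,c2=np.load("w34.npy",allow_pickle=True)
k=4/3
for n,p,z in[("te",(180,81),.041),("te",(207,81),.041),("dl",(134,195),.041),("dr",(252,195),.041),("tb",(180,138),.041),("tb",(207,138),.041),("barfar",(193,251),.103),("barnear",(193,192),.103)]:
    print(n,ray(c1,np.array(p)/k+[130,60],z).round(4))
for n,p in[("pl",(491,215)),("pr",(729,215)),("pt",(608,95)),("pb",(610,329)),("so",(590,100)),("si",(599,165))]:
    print(n,ray(c2,(np.array(p)-[400,0])/k+[130,20],.036).round(4))
# rectified map at z=.036, 0.5 mm/px
g=cv2.cvtColor(cv2.imread("pics/raw_w4.png"),cv2.COLOR_BGR2GRAY).astype(np.float32)
x0,y0,s=.38,.15,.0005
q=np.array([[x0,y0],[x0+.3,y0],[x0+.3,y0+.3],[x0,y0+.3]])
src=np.float32([proj(c2,np.r_[p,.036]) for p in q])
H=cv2.getPerspectiveTransform(np.float32((q-[x0,y0])/s),src)
m=cv2.GaussianBlur(cv2.warpPerspective(g,H,(600,600),flags=cv2.INTER_LINEAR|cv2.WARP_INVERSE_MAP),(0,0),2)
Y,X=np.mgrid[0:600,0:600];X=x0+X*s;Y=y0+Y*s
def score(v,full=True):
    u,w,th=v;dx,dy=X-u,Y-w;r=np.hypot(dx,dy)
    ins=np.zeros(r.shape,bool)
    for a,hw in((np.pi,.015),(np.pi-np.radians(125),.013),(np.pi+np.radians(125),.013)):
        a+=th;l=dx*np.cos(a)+dy*np.sin(a);t=-dx*np.sin(a)+dy*np.cos(a)
        ins|=(l>0)&(abs(t)<hw)
    ring=(r>.066)&(r<(.077))
    tong=(r>.066)&(r<.103)&(dx*np.cos(np.pi+th)+dy*np.sin(np.pi+th)>0)
    z=ring|tong
    e=m[(r>.118)&(r<.124)].mean()-m[(r>.106)&(r<.112)].mean()
    return m[z&~ins].mean()-m[z&ins].mean()+.3*e
best=max(((score((u,w,t)),u,w,t) for u in np.arange(.525,.551,.005) for w in np.arange(.285,.316,.005) for t in np.arange(-.55,.56,.05)))
r=minimize(lambda v:-score(v*[.01,.01,.1]),np.array(best[1:])/[.01,.01,.1],method="Nelder-Mead")
print(best,r.fun,r.x*[.01,.01,.1])
E
python3 fit.py
```

```text
te [0.3688 0.0278 0.041 ]
te [0.3702 0.0507 0.041 ]
dl [ 0.4681 -0.022   0.041 ]
dr [0.4746 0.087  0.041 ]
tb [0.4176 0.0243 0.041 ]
tb [0.419  0.0482 0.041 ]
barfar [0.4986 0.0312 0.103 ]
barnear [0.4486 0.0343 0.103 ]
pl [0.5265 0.1992 0.036 ]
pr [0.5269 0.4239 0.036 ]
pt [0.4202 0.3089 0.036 ]
pb [0.6479 0.3126 0.036 ]
so [0.4242 0.2933 0.036 ]
si [0.48   0.3011 0.036 ]
(np.float32(41.69574), np.float64(0.535), np.float64(0.31), np.float64(0.15000000000000058)) -42.011993408203125 [0.53402483 0.30951577 0.15553638]
```

Plate centre is (.534,.310) with the slot at +0.155 rad. Carousel axis is (.4735,.0328), yaw −0.06. I'll take it by the grip bar.

```bash
python3 - <<'E'
from h import *
D=down(np.pi-.06);x,y=.4735,.0328
env.goto([x,y,.17],D)
env.movel([x,y,.07],.15);st("a")
env.movel([x,y,.05],.06);o=st("b")
env.gripper_to(0.0);o=st("grip")
if o["width"]>.01:
    env.movel([x,y,.065],.04);st("lift")
    env.movel([x,y,.12],.1);st("up")
    P=[.534,.3105]
    env.movel([*P,.12],.15,down(np.pi+.035));o=st("over")
    c=snap("wrist","w5.png",1);np.save("w5.npy",c,allow_pickle=True)
    m=cv2.imread("pics/raw_w5.png");hsv=cv2.cvtColor(m,cv2.COLOR_BGR2HSV)
    b=cv2.inRange(hsv,(105,120,40),(130,255,255));ys,xs=np.nonzero(b[:,:]);t=ys.min()
    for r in range(t+3,t+60,8):
        q=np.nonzero(b[r,150:420])[0]+150;print(r,q.min(),q.max())
E
```

```text
a 25.32 [0.4744 0.0329 0.0709] 0.0851 0.0 [ 0.16 -0.08  0.88] [ 0.  0. -0.]
b 25.81 [0.4732 0.0328 0.0496] 0.0851 0.0 [0.09 1.01 0.36] [0.04 0.03 0.05]
grip 26.46 [0.4737 0.0325 0.0503] 0.0127 60.4 [-0.45 -2.77  2.19] [-0.28  0.12  0.02]
lift 26.98 [0.4735 0.0329 0.0651] 0.0129 59.6 [-0.04 -0.73 -4.22] [-0.   -0.   -0.07]
up 27.68 [0.473  0.0329 0.1194] 0.0124 59.6 [ 0.27 -0.02 -4.21] [-0.04  0.01  0.  ]
over 29.73 [0.534  0.3099 0.12  ] 0.0126 59.6 [-0.3   0.08 -3.41] [-0.01  0.03 -0.  ]Traceback (most recent call last):
  File "<stdin>", line 16, in <module>
    return umr_minimum(a, axis, None, out, keepdims, initial, where)
ValueError: zero-size array to reduction operation minimum which has no identity
```

```bash
python3 - <<'E'
from h import *
c=np.load("w5.npy",allow_pickle=True).item()
m=cv2.imread("pics/raw_w5.png");hsv=cv2.cvtColor(m,cv2.COLOR_BGR2HSV)
b=cv2.inRange(hsv,(105,120,40),(130,255,255))
n,l,s,_=cv2.connectedComponentsWithStats(b)
j=max(range(1,n),key=lambda i:s[i,4] if s[i,0]<300<s[i,0]+s[i,2]+60 else 0);print(s[j])
b=l==j;t=s[j,1]
for r in range(t,min(t+70,s[j,1]+s[j,3]),6):
    q=np.nonzero(b[r])[0];print(r,q.min(),q.max(),ray(c,(q.min()-.0,r),.111).round(4),ray(c,(q.max()+1,r),.111).round(4))
E
```

```text
[  178    52   199   252 22436]
52 255 298 [0.4293 0.2941 0.111 ] [0.4285 0.3175 0.111 ]
58 255 299 [0.4323 0.2942 0.111 ] [0.4314 0.3182 0.111 ]
64 255 299 [0.4352 0.2942 0.111 ] [0.4344 0.3184 0.111 ]
70 255 299 [0.4382 0.2943 0.111 ] [0.4373 0.3185 0.111 ]
76 255 299 [0.4412 0.2943 0.111 ] [0.4403 0.3187 0.111 ]
82 255 299 [0.4442 0.2943 0.111 ] [0.4434 0.3189 0.111 ]
88 255 299 [0.4473 0.2944 0.111 ] [0.4464 0.3191 0.111 ]
94 255 299 [0.4504 0.2944 0.111 ] [0.4495 0.3192 0.111 ]
100 255 299 [0.4535 0.2945 0.111 ] [0.4527 0.3194 0.111 ]
106 256 298 [0.4567 0.2951 0.111 ] [0.4559 0.319  0.111 ]
112 256 298 [0.4599 0.2951 0.111 ] [0.4591 0.3192 0.111 ]
118 256 298 [0.4631 0.2951 0.111 ] [0.4623 0.3194 0.111 ]
```

Carousel yaw and axis in the hand agree with the tool (0.036 rad, axis at the TCP). I'll lower it to ride on the plate at yaw 0.035, then turn under light pressure.

```bash
python3 - <<'E'
from h import *
P=[.534,.3105];z=.060
def fz():
    v=[]
    for _ in range(3): env.wait(.03);v.append(env.observe()["force"][2])
    return np.mean(v)
env.movel([*P,z],.1);st("near")
while z>.049:
    z-=.001;env.movel([*P,z],.02);f=fz();print(round(z,4),round(f,2))
    if f>2:break
a=.035
while a<.24 and z>.044 and env.observe()["clock"]<50:
    a+=.015;env.goto([*P,z],down(np.pi+a));f=fz()
    o=env.observe();print(round(a,3),round(z,4),round(f,2),o["position"].round(4),o["wrist_torque"].round(2))
    while f<1 and z>.044:
        z-=.001;env.movel([*P,z],.03);f=fz();print("  z",round(z,4),round(f,2))
    if f>12: z+=.0007;env.movel([*P,z],.03)
st("end")
E
```

```text
near 30.52 [0.5344 0.3106 0.0604] 0.012 59.6 [ 0.29  0.14 -3.47] [ 0.02 -0.02 -0.03]
0.059 -3.83
0.058 -3.88
0.057 -4.19
0.056 -3.75
0.055 -2.15
0.054 5.64
0.05 0.054 5.8 [0.5345 0.3108 0.0552] [-0.15  0.54 -0.2 ]
0.065 0.054 5.8 [0.5347 0.3111 0.0552] [ 0.03  0.37 -0.22]
0.08 0.054 5.73 [0.5349 0.3112 0.0553] [ 0.12  0.27 -0.27]
0.095 0.054 5.6 [0.535  0.3113 0.0552] [ 0.23  0.23 -0.3 ]
0.11 0.054 5.61 [0.5351 0.3114 0.0552] [ 0.33  0.13 -0.28]
0.125 0.054 5.31 [0.5351 0.3114 0.0551] [ 0.49  0.13 -0.28]
0.14 0.054 -2.42 [0.5341 0.3104 0.0533] [ 0.46 -0.64  0.25]
  z 0.053 -3.52
  z 0.052 -3.24
  z 0.051 -2.17
  z 0.05 -2.36
  z 0.049 -2.5
  z 0.048 -2.53
  z 0.047 -1.83
  z 0.046 -1.89
  z 0.045 1.29
0.155 0.045 3.89 [0.5341 0.3104 0.0453] [ 0.18 -0.34  0.01]
0.17 0.045 5.77 [0.5339 0.3104 0.0453] [ 0.06 -0.3  -0.11]
0.185 0.045 5.27 [0.5338 0.3104 0.0453] [ 0.08 -0.15 -0.13]
0.2 0.045 5.77 [0.5338 0.3104 0.0453] [ 0.04 -0.15 -0.39]
0.215 0.045 5.85 [0.5338 0.3104 0.0453] [-0.02 -0.17 -0.83]
0.23 0.045 5.81 [0.5338 0.3104 0.0453] [ 0.   -0.17 -1.2 ]
0.245 0.045 5.63 [0.5338 0.3105 0.0453] [-0.03 -0.14 -1.5 ]
end 40.67 [0.5338 0.3105 0.0453] 0.0125 69.8 [0.37 0.54 6.13] [-0.03 -0.14 -1.5 ]
```

It dropped 10 mm at yaw 0.14, exactly to home height. My loop then turned on to the slot wall (1.5 N m), so I'll turn back to mid-slot to relieve it, then release and check.

```bash
python3 - <<'E'
from h import *
P=[.534,.3105]
for a in(.22,.19,.165): env.goto([*P,.0445],down(np.pi+a))
env.wait(.2);st("relieved")
env.gripper_to(.085);st("open")
env.movel([*P,.15],.12)
env.goto([.51,.30,.25],down(np.pi));env.wait(.3)
c=snap("wrist","w6.png",1);st("e")
m=cv2.imread("pics/raw_w6.png");hsv=cv2.cvtColor(m,cv2.COLOR_BGR2HSV)
b=cv2.inRange(hsv,(105,110,30),(130,255,255))
n,l,s,_=cv2.connectedComponentsWithStats(b)
j=max(range(1,n),key=lambda i:s[i,4] if 150<s[i,0]+s[i,2]/2<400 else 0);b=(l==j).astype(np.uint8);print(s[j])
# IoU with the predicted outline (tongue+lugs+disc at top height) for home, riding and angles
def outline(ax,th,h,tilt=(0,0)):
    im=np.zeros(b.shape,np.uint8)
    def put(pts,z):
        w=[]
        for p in pts:
            X=np.array([ax[0]+p[0]*np.cos(th)-p[1]*np.sin(th),ax[1]+p[0]*np.sin(th)+p[1]*np.cos(th),h+z]);X[2]+=tilt[0]*p[0]+tilt[1]*p[1]
            w.append(proj(c,X))
        cv2.fillPoly(im,[np.round(np.array(w)*16).astype(np.int32)],1,shift=4)
    t=np.linspace(0,2*np.pi,90);put(np.c_[.055*np.cos(t),.055*np.sin(t)],.016)
    for d,L,w in((180,.105,.012),(55,.075,.010),(-55,.075,.010)):
        e=np.array([np.cos(np.radians(d)),np.sin(np.radians(d))]);f=np.array([-e[1],e[0]])
        put([f*w,e*L+f*w,e*L-f*w,-f*w],.016)
    return im
roi=np.zeros(b.shape,bool);roi[:int(proj(c,np.array([.545,.31,.036]))[1])]=1   # front half, clear of the vials
from scipy.optimize import minimize
def cost(v,h):
    o=outline((v[0]*.01,v[1]*.01),v[2]*.1,h)[roi];q=b[roi];o=cv2.GaussianBlur(outline((v[0]*.01,v[1]*.01),v[2]*.1,h).astype(np.float32),(0,0),2);g=cv2.GaussianBlur(b.astype(np.float32),(0,0),2)
    return float((((o-g)**2)[roi]).sum())
for h in(.015,.020,.025,.030,.035):
    r=min((minimize(cost,[53.4,31.05,a],args=(h,),method="Nelder-Mead",options=dict(xatol=.01,fatol=.05)) for a in(1.5,1.7)),key=lambda r:r.fun);print(h,round(r.fun,1),r.x*[.01,.01,.1])
E
```

```text
relieved 41.62 [0.5339 0.3104 0.0453] 0.0123 61.2 [-0.45  0.03  7.86] [-0.05  0.07  0.14]
open 42.33 [0.534  0.3105 0.0445] 0.085 0.0 [-1.25  0.27  0.3 ] [ 0.01  0.   -0.08]
e 44.2 [0.5096 0.2998 0.2486] 0.085 0.0 [-1.07 -0.18 -0.41] [-0.01 -0.02  0.05]
[ 239  100  103  133 6101]
0.015 240.7 [0.5339882  0.30990336 0.15665038]
0.02 234.7 [0.53365086 0.30979793 0.16550132]
0.025 237.1 [0.53314565 0.31013579 0.16956359]
0.03 241.9 [0.53283799 0.30956154 0.15567683]
0.035 252.3 [0.53267874 0.3090011  0.15481432]
```

The released carousel fits best at home height (0.020 m), yaw 0.165, centred on the plate, and the gripper is clear. I'm handing it in.

```bash
python3 -c "
from station import env
print(env.finish_job())"
```

```text
the job is handed in; nothing more can be done
None
```

The carousel went from the dock to the put-down block and was then seated in the drive plate, where it dropped the expected 10 mm; I released it and handed the job in at about 44 s, but did not check the flasks or exact levelness in a final picture.

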